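Lock the probe case and add it to the column

TASK

One yellow probe case on the bench is still unlocked: with the case standing on the bench, slide the stiff orange lock on its side fully home against its end stop, as on the cases already put away. Then set the locked case gently and squarely on top of the column, its lock on the same side as the others, without shifting the column or disturbing anything else, and let go.

Things in the scene. Friction and masses are not known exactly. Their poses are not given: they have to be found in the camera images.
- probe_case: the unlocked hard case, loose on the bench: mid-grey base, yellow lid (stays shut), 64 mm (its x) by 180 (its y) by 50 high, 0.3 to 0.65 kg. Origin at the centre of its underside, z up; centre of mass near the middle. Lock on its +x long side: a rail 3 mm thick from y = 4 to 79 mm; that side is plain from y = -90 to 4. It slides on the bench more easily than the lock slides on it
- case_lock (a joint): place of the orange lock grip along its rail, in m: 0 = open, 0.036 = fully home against the end stop (towards the case's +y); starts between 0 and 0.016. Stiff: about 9 N to slide, no spring, stays where left. Pushing the grip alone only drags the loose case along. A red strip shows on the rail ahead of the grip while it is not home
- lock_grip (a point): centre of the orange grip: 24 mm long (case y), reaching from 35 to 54 mm out from the case's middle plane (case x), 20 mm high (20 to 40 mm above the case's underside). It moves with the lock: case y = 19 mm when open, 55 mm when home. Axes as the case's
- end_stop (a point): centre of the fixed white end stop block on the case at the rail's +y end: from case y = 67 to 79 mm, reaching 54 mm out from the middle plane, 20 mm high like the grip. With the lock home grip and block touch and measure 36 mm together over their outer faces; at the start 56 to 72 mm
- column_low: the lowest case of the column, same make and size (64 x 180 x 50 mm), already locked, loose on the bench. Origin at the centre of its underside, lock on its +x side
- column_top: the second case, lying square on column_low, same make and size, already locked, loose. Origin at the centre of its underside (its lid's top is 50 mm higher), lock on its +x side and end stop towards its +y end
- beaker: empty glass beaker, 74 mm across, 95 mm high; origin at the centre of its underside; a bystander
- spirit_burner: spirit burner, yellow cup about 94 mm across with a small lug, glass above, 105 mm high; origin at the centre of its underside; a bystander
- logger: flat black sensor interface box, 48 (its x) by 105 (its y) by 26 mm high; origin at the centre of its underside; a bystander
- wash_bottle: closed white bottle with a red cap, 64 mm across, 165 mm high; origin at the centre of its underside; a bystander
Mind the look-alikes: they are no part of the job. Leave any purple look-alike of the column_top alone. What is shaped like the column_low but pink is not meant.

How it is judged:
By the outcome, as a careful person would: the job done as asked, in the order asked, and still so for the second after the job is handed in, with the robot touching nothing.
It also fails if it takes over 48 s, if anything falls off the work surface, if the arm or the gripper's body presses on something with over 40 N, if the wrist force passes 120 N, or if a joint passes its speed limit or range.

ROBOT

A 7-joint arm with a two-finger parallel gripper is mounted at the origin on the work surface. World frame = base frame: x ahead of the robot, y to its left, z up, the work surface at z = 0. Lengths are in m, angles in rad, forces in N, time in s.
With the tool pointing down it reaches from about 0.4 to 0.85 m from the base axis. Payload 4.5 kg.
Tool frame: the origin (TCP) lies midway between the tips of the shut fingers; the grasp point (between the pads) lies behind it (arm.hold_point_z is the z of the grasp point in the tool frame, in m); z points along the fingers, y is the line along which they close (so a half turn about z gives the same grasp; the last joint's range is limited). The gripper opens to 85 mm and grips with 20 to 120 N. Pads are 22 mm wide; open, the fingers measure 114 mm over their backs; the gripper's body (76 mm by 85 mm) begins 54 mm behind the grasp point. The pads swing forward as they close: fully open they stand 13 mm farther back than shut.
Start: joints at [1.321, 0.689, -0.195, 1.565, 0.157, 0.902, -0.215], TCP at [0.175, -0.6, 0.231] pointing down, gripper open.
Joint ranges: [-3.01, 3.01], [-0.46, 2.08], [-1.47, 1.51], [0.13, 2.56], [-1, 4.14], [0.04, 2.09], [-2.66, 2.66]. Speed limits (rad/s): [2.57, 2.57, 3.14, 3.14, 3.14, 3.14, 3.14].

INTERFACE

Orientations are given as [roll, pitch, yaw] about the fixed x, y, z axes, in that order (R = Rz(yaw) Ry(pitch) Rx(roll)).
In Python, from workcell import sensors, viewer, order, arm gives the robot as it stands.
- The arm moves only by the shell command python3 -m crank 'ROWS' [OPENING] [FORCE]. ROWS is JSON, a list of rows, each an object with "translation": the shift along the world's x, y, z in mm, a list of three; "twist": the turn, a rotation vector about the world's x, y, z in units of 6 degrees (1.0 is 6 degrees), a list of three. A call has 1 to 5 rows; each row shifts and turns the commanded pose from where the row before left it; what a row does not reach is not made up. A row lasts 1/12 s, in which the tool goes at most 41.7 mm and 7.16 degrees, less where a joint would pass 70% of its speed; a pose out of reach is approached as far as the arm can. A call is refused whole if a number of a shift passes 41.7 or a number of a turn 1, either way. A call with a gripper value outside its range is refused whole. OPENING is the finger opening in mm, from 0 to 85.4, set as the call begins (- or left out, the last holds). The fingers move at their own pace and stop on an object; FORCE is the grip in N (left out, the last holds). Time passes only in rows, so rows that do not move let the fingers close. It gives the time, the measured TCP pose, the force, the opening and the grip force at its end, in the units of the state.
- sensors.get_state(): the state, without advancing time (a new reading comes with each control period).
- viewer.read_camera(name): name is "side" or "top" or "wrist"; returns a dict with "color" (480x640x3 uint8, red, green, blue), "range_z" (480x640 float32, m along the optical axis (not along the pixel's ray), 0 where there is no reading), "fx", "fy", "cx", "cy" (pixels), "extrinsics" (4x4, takes a point from camera to world coordinates). Camera axes: x right, y up, looking along -z (the intrinsics and any distortion apply to the point x, -y, -z); pixel columns grow to the right and rows downward; lengths in m; the calibration is good to about 2 mm. The wrist camera is an equidistant fisheye: a pixel r from the principal point sees the ray r / f radians off the axis. A picture is of the moment at which its call begins.
- order.finish_job(): hands the job in; it is judged then, once.
The state is a dict: "time": time; "joint_pos": joint angles; "joint_velocities": joint speeds; "effort": joint torques, N m; "tool_pos": TCP position; "eef_rot": TCP orientation; "wrist_force": force on the tool from outside, world axes, zero at the start; "ft_torque": the same for the moment, N m; "finger_gap": finger opening in m; "finger_force": force on a finger pad.
Only numpy, scipy, OpenCV 4.12 (cv2) and the standard library are available. Lean on these libraries where they do the work, as an engineer would, in place of code of your own. Each camera call takes 0.05 s, during which the arm holds its last target. There are 200 camera calls.

## Working session

There is one attempt and no reset: what is moved stays moved. The work goes in short steps, Python scripts to look and compute and a shell command to move; the robot and the scene stay as the last step left them, time stands still between calls to the robot, and variables do not carry over. Pictures are saved under pics/ and viewed, at most 10 in all, crops included, and the job is handed in when it is done.

```bash
mkdir -p pics; ls; cat > h.py <<'E'
import numpy as np, cv2
from workcell import sensors, viewer, order, arm
def grab(n,tag):
    d=viewer.read_camera(n); cv2.imwrite(f'pics/{tag}.png',cv2.cvtColor(d['color'],cv2.COLOR_RGB2BGR))
    np.savez(f'{tag}.npz',**{k:d[k] for k in d}); return d
def pts(d):
    r=d['range_z']; v,u=np.mgrid[:480,:640]
    P=np.stack([(u-d['cx'])/d['fx']*r,-(v-d['cy'])/d['fy']*r,-r],-1)
    E=np.array(d['extrinsics']); return P@E[:3,:3].T+E[:3,3]
E
python3 - <<'E'
from h import *
a=grab('top','top0');b=grab('side','side0')
cv2.imwrite('pics/both.png',cv2.resize(np.vstack([a['color'],b['color']])[:,:,::-1],(600,900))[:,:] if 0 else a['color'][:,:,::-1])
for d in(a,b): print({k:d[k] for k in d if k not in('color','range_z')})
print(sensors.get_state(),arm.hold_point_z,[x for x in dir(arm) if x[0]!='_'])
E
```

```text
pics
{'fx': 466.3209660103205, 'fy': 466.3209660103205, 'cx': 321.4974573396208, 'cy': 245.43338232575147, 'extrinsics': array([[-0.01593415,  0.98483564, -0.17275667,  0.42198626],
       [-0.9998624 , -0.01489731,  0.00729669,  0.02732215],
       [ 0.00461243,  0.17284917,  0.98493751,  0.94398732],
       [ 0.        ,  0.        ,  0.        ,  1.        ]])}
{'fx': 478.1830073075822, 'fy': 478.1830073075822, 'cx': 320.396862188806, 'cy': 242.5285763376392, 'extrinsics': array([[ 0.88517189,  0.28835955, -0.36512943,  0.23519978],
       [-0.4647704 ,  0.51188065, -0.72247261, -0.57003314],
       [-0.02142918,  0.8092138 ,  0.58712334,  0.54212125],
       [ 0.        ,  0.        ,  0.        ,  1.        ]])}
{'time': 0.1, 'joint_pos': array([ 1.32078563,  0.68991727, -0.19450474,  1.56625467,  0.15731187,
        0.90251005, -0.21510462]), 'joint_velocities': array([-1.55132259e-03, -2.74678887e-03,  8.53729841e-05, -2.38188364e-03,
       -6.74843949e-04, -6.25869258e-04, -5.33886521e-04]), 'effort': array([-4.08133419e-03, -5.40603089e+01, -1.27160557e+00, -1.58986723e+01,
        9.44751460e-03,  4.38462550e-03,  9.04002206e-07]), 'tool_pos': array([ 0.17478827, -0.59944237,  0.23054926]), 'eef_rot': array([-3.13990067e+00,  1.43186156e-04,  2.83879841e-01]), 'wrist_force': array([ 0.4621103 , -0.39282833,  0.39096754]), 'ft_torque': array([ 0.05459034, -0.01689583,  0.0083329 ]), 'finger_force': 0.0, 'finger_gap': 0.0855608138764135} -0.0187 ['MotionError', 'hold_point_z']
```

View pics/top0.png

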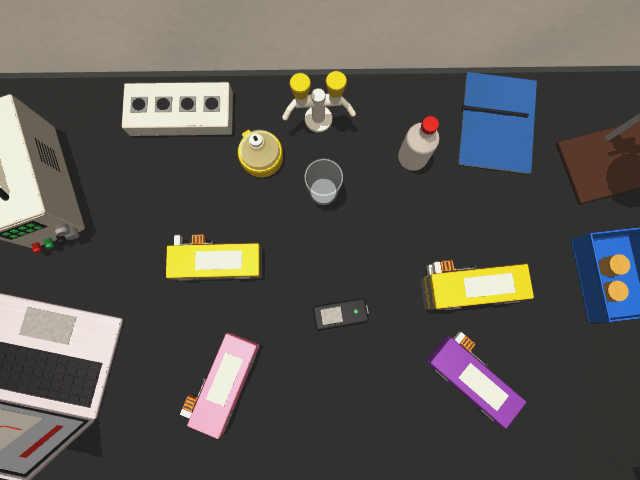

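View pics/side0.png

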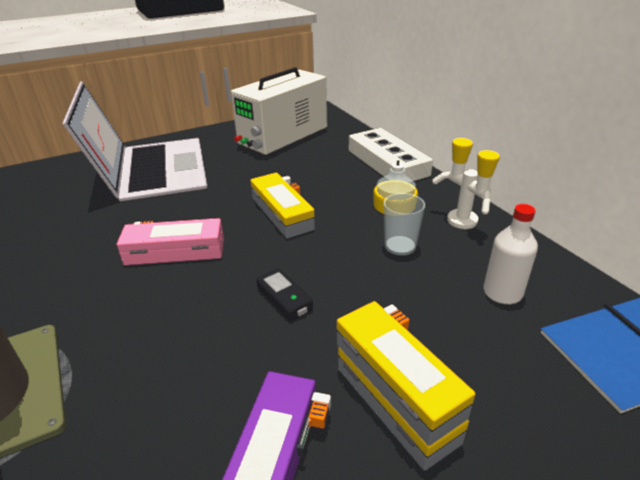

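The probe case is the single yellow one at about (213,260) in top, with its lock facing +x and its end stop to the left (+y). The column is at (480,287), with its lock on the same side. The burner (260,152) and beaker (324,184) are nearby.

```bash
cat > m.py <<'E'
from h import *
def rect(p):
    (c,s,a)=cv2.minAreaRect((p[:,:2]*1000).astype(np.float32))
    if s[0]>s[1]: s=(s[1],s[0]); a+=90   # a: direction of short side (case x)
    a=(a+90)%180-90
    return np.round(c,1),np.round(s,1),round(a,2)
def lids(d,boxes):
    hsv=cv2.cvtColor(d['color'],cv2.COLOR_RGB2HSV); P=pts(d)
    for n,(u0,v0,u1,v1) in boxes.items():
        m=np.zeros((480,640),bool); m[v0:v1,u0:u1]=1
        y=m&(abs(hsv[...,0].astype(int)-28)<6)&(hsv[...,1]>150)&(d['range_z']>0)
        z=P[y][:,2]; zt=np.percentile(z,80)
        sel=y&(abs(P[...,2]-zt)<.006)
        k=cv2.morphologyEx(sel.astype(np.uint8),cv2.MORPH_OPEN,np.ones((3,3)))>0
        print(n,'ztop',round(np.median(P[k][:,2]),4),rect(P[k]))
        o=m&(hsv[...,0]>4)&(hsv[...,0]<16)&(hsv[...,1]>150)&(hsv[...,2]>110)&(d['range_z']>0)
        if o.sum()>5: print('  orange',o.sum(),np.round(P[o].min(0),3),np.round(P[o].max(0),3),np.round(np.median(P[o],0),3))
        w=m&(hsv[...,1]<60)&(hsv[...,2]>150)&(d['range_z']>0)
        w&=~(cv2.morphologyEx(y.astype(np.uint8),cv2.MORPH_CLOSE,np.ones((35,35)))>0)
        if w.sum()>5: print('  white',w.sum(),np.round(P[w].min(0),3),np.round(P[w].max(0),3))
        r=m&((hsv[...,0]<4)|(hsv[...,0]>174))&(hsv[...,1]>150)&(d['range_z']>0)
        if r.sum()>2: print('  red',r.sum(),np.round(P[r].min(0),3),np.round(P[r].max(0),3))
if __name__=='__main__':
    a=np.load('top0.npz');b=np.load('side0.npz')
    lids(a,{'case':(160,225,268,290),'col':(420,252,540,315)})
    lids(b,{'case':(245,168,320,240),'col':(330,295,475,470)})
    P=pts(a)
    for n,(u0,v0,u1,v1) in {'burner':(232,124,288,178),'beaker':(300,155,348,208),'bottle':(395,112,442,172),'logger':(310,294,372,332)}.items():
        q=P[v0:v1,u0:u1].reshape(-1,3);q=q[q[:,2]>.012]
        print(n,np.round(q.min(0),3),np.round(q.max(0),3))
    A=cv2.resize(a['color'][222:318,155:275],None,fx=4,fy=4,interpolation=2);B=cv2.resize(a['color'][222:318,418:538],None,fx=4,fy=4,interpolation=2)
    C=cv2.resize(b['color'][165:240,240:332],(480,391),interpolation=2)
    cv2.imwrite('pics/crop1.png',cv2.resize(np.vstack([A,B[:,:480],C])[:,:,::-1],None,fx=.5,fy=.5))
E
python3 m.py
```

```text
case ztop 0.0495 (array([553.5, 232.9]), array([ 63.9, 178.5]), 0.61)
  orange 48 [ 0.589  0.253 -0.   ] [0.615 0.288 0.044] [0.595 0.264 0.039]
  white 69 [0.587 0.246 0.036] [0.606 0.312 0.044]
col ztop 0.0999 (array([ 491.6, -269. ]), array([ 63.6, 179.5]), 5.29)
  orange 63 [ 0.522 -0.249  0.001] [ 0.541 -0.199  0.093] [ 0.531 -0.209  0.09 ]
  white 107 [ 0.519 -0.251  0.037] [ 0.539 -0.186  0.093]
case ztop 0.047 (array([551.2, 233.8]), array([ 64.2, 185.9]), 1.03)
  orange 51 [ 0.591  0.254 -0.003] [0.635 0.329 0.04 ] [0.6   0.259 0.037]
  white 30 [ 0.59   0.3   -0.004] [0.629 0.385 0.039]
col ztop 0.0974 (array([ 490.6, -268.5]), array([ 65.4, 181.1]), 5.18)
  orange 115 [ 0.524 -0.222 -0.003] [ 0.601 -0.14   0.09 ] [ 0.534 -0.215  0.087]
  white 73 [ 0.408 -0.244 -0.004] [ 0.592 -0.108  0.097]
burner [0.422 0.027 0.012] [0.832 0.192 0.944]
beaker [ 0.422 -0.02   0.012] [0.739 0.05  0.944]
bottle [ 0.422 -0.207  0.012] [0.805 0.027 0.944]
logger [ 0.417 -0.069  0.016] [0.478 0.039 0.944]
```

View pics/crop1.png

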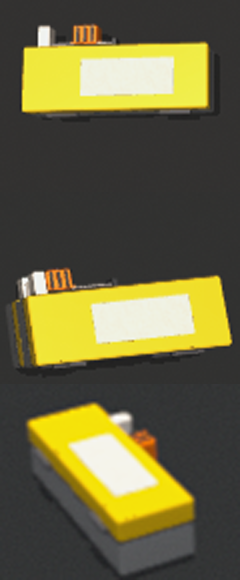

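The zoomed crops show the grip with a small gap to the white stop on the loose case; on the column they touch. The case is at about (552.8, 233.2) mm with yaw 0.75°, the column top at (491.2, -268.8) with yaw 5.2°, top z 0.100. I'll move above the lock first.

```bash

R1='{"translation":[17,27,0],"twist":[0,0,-0.17]}'; true
python3 -m crank '[{"translation":[17,27,0],"twist":[0,0,-0.17]},{"translation":[17,27,0],"twist":[0,0,-0.17]},{"translation":[17,27,0],"twist":[0,0,-0.17]},{"translation":[17,27,0],"twist":[0,0,-0.17]},{"translation":[17,27,0],"twist":[0,0,-0.17]}]' 85
python3 -m crank '[{"translation":[17,27,0],"twist":[0,0,-0.17]},{"translation":[17,27,0],"twist":[0,0,-0.17]},{"translation":[17,27,0],"twist":[0,0,-0.17]},{"translation":[17,27,0],"twist":[0,0,-0.17]},{"translation":[17,27,0],"twist":[0,0,-0.17]}]'
python3 -m crank '[{"translation":[17,27,0],"twist":[0,0,-0.17]},{"translation":[17,27,0],"twist":[0,0,-0.17]},{"translation":[17,27,0],"twist":[0,0,-0.17]},{"translation":[17,27,0],"twist":[0,0,0]},{"translation":[17,27,0],"twist":[0,0,0]}]'
```

```text
time: 0.52
tool_pos: [0.2604, -0.4634, 0.231]
eef_rot: [-3.141, 0.0, 0.194]
wrist_force: [0.2, 0.5, 0.5]
finger_gap: 0.0846
finger_force: 0.0
time: 0.93
tool_pos: [0.3454, -0.3285, 0.2311]
eef_rot: [-3.141, 0.0, 0.105]
wrist_force: [0.3, 0.0, 0.6]
finger_gap: 0.0852
finger_force: 0.0
time: 1.35
tool_pos: [0.4305, -0.1935, 0.2312]
eef_rot: [-3.142, 0.0, 0.052]
wrist_force: [0.5, 0.6, -1.0]
finger_gap: 0.0847
finger_force: 0.0
```

```bash

python3 -m crank '[{"translation":[11.2,32,0],"twist":[0,0,-0.1]},{"translation":[11.2,32,0],"twist":[0,0,-0.1]},{"translation":[11.2,32,0],"twist":[0,0,-0.1]},{"translation":[11.2,32,0],"twist":[0,0,-0.07]},{"translation":[11.2,32,0],"twist":[0,0,0]}]'
python3 -m crank '[{"translation":[11.2,32,0],"twist":[0,0,0]},{"translation":[11.2,32,0],"twist":[0,0,0]},{"translation":[11.2,32,0],"twist":[0,0,0]},{"translation":[11.2,32,0],"twist":[0,0,0]},{"translation":[11.2,32,0],"twist":[0,0,0]}]'
python3 -m crank '[{"translation":[11.2,32,-10],"twist":[0,0,0]},{"translation":[11.2,32,-20],"twist":[0,0,0]},{"translation":[11.2,32,-20],"twist":[0,0,0]},{"translation":[11.2,32,-20],"twist":[0,0,0]},{"translation":[11.2,32,-10],"twist":[0,0,0]}]'
python3 - <<'E'
from h import *
d=grab('wrist','w1'); print({k:d[k] for k in d if k not in('color','range_z')}); print(sensors.get_state()['joint_pos'])
E
```

```text
time: 1.77
tool_pos: [0.4861, -0.0333, 0.2311]
eef_rot: [3.141, 0.001, 0.013]
wrist_force: [0.2, 0.5, 0.1]
finger_gap: 0.0853
finger_force: 0.0
time: 2.18
tool_pos: [0.542, 0.1267, 0.231]
eef_rot: [3.141, 0.001, 0.014]
wrist_force: [0.8, -0.4, -0.1]
finger_gap: 0.0851
finger_force: 0.0
time: 2.6
tool_pos: [0.5966, 0.2859, 0.1481]
eef_rot: [3.139, 0.004, 0.014]
wrist_force: [0.3, -0.4, -0.2]
finger_gap: 0.0848
finger_force: 0.0
{'fx': 371.64829954431775, 'fy': 371.64829954431775, 'cx': 319.11928935171454, 'cy': 240.32541198862563, 'extrinsics': array([[ 0.01341663,  0.96325296,  0.26826054,  0.66287993],
       [-0.99990841,  0.01244754,  0.005313  ,  0.28654923],
       [ 0.00177858, -0.26830726,  0.96333175,  0.291284  ],
       [ 0.        ,  0.        ,  0.        ,  1.        ]])}
[-0.52443118  0.83992131 -0.00299756  1.51131361 -0.00652766  0.78988629
 -2.07091981]
```

View pics/w1.png

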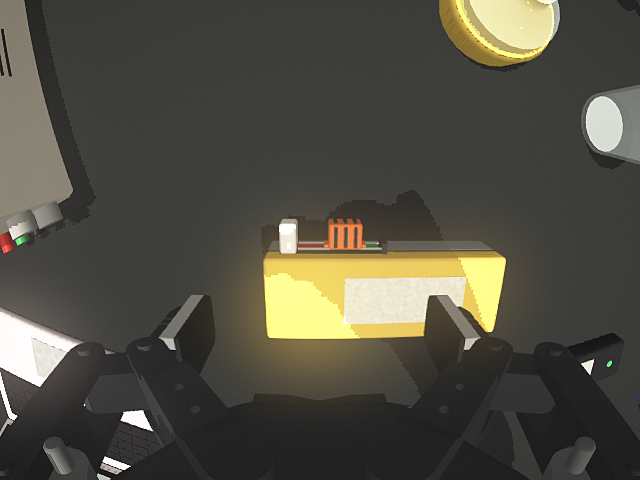

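The wrist view shows the white stop (288,236), red strip, orange grip (345,235) and the lid below them. Casting these fisheye rays onto the z = 40 mm plane.

```bash
cat > w.py <<'E'
from h import *
def ray(d,uv,z):
    uv=np.atleast_2d(uv).astype(float); K=np.array([[d['fx'],0,d['cx']],[0,d['fy'],d['cy']],[0,0,1.]])
    n=cv2.fisheye.undistortPoints(uv[:,None],K,np.zeros(4))[:,0]
    E=np.array(d['extrinsics']); r=np.c_[n[:,0],-n[:,1],-np.ones(len(n))]@E[:3,:3].T
    return (E[:3,3]+r*((z-E[2,3])/r[:,2])[:,None])*1000
def blob(d,m,z,n):
    k,l,s,c=cv2.connectedComponentsWithStats(m.astype(np.uint8)); i=1+np.argmax(s[1:,4]); v,u=np.nonzero(l==i)
    P=ray(d,np.c_[u,v],z); print(n,s[i],'min',np.round(np.percentile(P,1,0)[:2],1),'max',np.round(np.percentile(P,99,0)[:2],1)); return P
E
python3 - <<'E'
from w import *
d=np.load('w1.npz'); h=cv2.cvtColor(d['color'],cv2.COLOR_RGB2HSV).astype(int)
box=np.zeros((480,640),bool); box[215:255,265:390]=1
blob(d,box&(h[...,1]<40)&(h[...,2]>130),.04,'stop'); blob(d,box&(h[...,0]<16)&(h[...,0]>4)&(h[...,1]>140)&(h[...,2]>110)&(np.arange(640)>325),.04,'grip')
box[:]=0; box[240:345,255:515]=1
c=np.array([[267,252],[505,257],[268,338],[491,331]]); print(ray(d,c,.05).round(1))
E
```

```text
stop [279 219  18  34 518] min [584.  302.1] max [608.  313.3]
grip [326 219  40  31 803] min [586.7 254.1] max [608.4 279.6]
[[586.9 320.8  50. ]
 [584.5 146.   50. ]
 [519.1 322.6  50. ]
 [521.8 146.   50. ]]
```

```bash

python3 -m crank '[{"translation":[1,0,-30],"twist":[0,0,0]},{"translation":[1,0,-30],"twist":[0,0,0]},{"translation":[1,0,-20],"twist":[0,0,0]},{"translation":[1,0,-20],"twist":[0,0,0]},{"translation":[1,0,-10],"twist":[0,0,0]}]'
python3 -m crank '[{"translation":[0,0,-10],"twist":[0,0,0]},{"translation":[0,0,-10],"twist":[0,0,0]},{"translation":[0,0,-10],"twist":[0,0,0]},{"translation":[0,0,0],"twist":[0,0,0]},{"translation":[0,0,0],"twist":[0,0,0]}]'
python3 -m crank '[{"translation":[0,0,0],"twist":[0,0,0]},{"translation":[0,0,0],"twist":[0,0,0]},{"translation":[0,0,0],"twist":[0,0,0]},{"translation":[0,0,0],"twist":[0,0,0]},{"translation":[0,0,0],"twist":[0,0,0]}]' 58 30
```

```text
time: 3.07
tool_pos: [0.6011, 0.284, 0.0383]
eef_rot: [3.139, 0.004, 0.014]
wrist_force: [-0.3, 1.0, 0.6]
finger_gap: 0.0849
finger_force: 0.0
time: 3.48
tool_pos: [0.6029, 0.285, 0.0112]
eef_rot: [3.141, 0.0, 0.014]
wrist_force: [-0.1, 0.1, 0.3]
finger_gap: 0.0849
finger_force: 0.0
time: 3.9
tool_pos: [0.6037, 0.2853, 0.0123]
eef_rot: [-3.141, -0.002, 0.014]
wrist_force: [-0.5, -1.1, 5.4]
finger_gap: 0.0583
finger_force: 8.8
```

```bash

python3 -m crank '[{"translation":[0,0,0],"twist":[0,0,0]},{"translation":[0,0,0],"twist":[0,0,0]},{"translation":[0,0,0],"twist":[0,0,0]},{"translation":[0,0,0],"twist":[0,0,0]},{"translation":[0,0,0],"twist":[0,0,0]}]' 45 35
python3 -m crank '[{"translation":[0,0,0],"twist":[0,0,0]},{"translation":[0,0,0],"twist":[0,0,0]},{"translation":[0,0,0],"twist":[0,0,0]},{"translation":[0,0,0],"twist":[0,0,0]},{"translation":[0,0,0],"twist":[0,0,0]}]' 32 35
python3 -m crank '[{"translation":[0,0,0],"twist":[0,0,0]},{"translation":[0,0,0],"twist":[0,0,0]},{"translation":[0,0,0],"twist":[0,0,0]},{"translation":[0,0,0],"twist":[0,0,0]},{"translation":[0,0,0],"twist":[0,0,0]}]' 30 50
python3 - <<'E'
from h import *
d=grab('wrist','w2');grab('top','t2')
E
```

```text
time: 4.32
tool_pos: [0.6048, 0.2906, 0.0139]
eef_rot: [-3.133, -0.005, 0.015]
wrist_force: [-0.1, 5.5, 9.8]
finger_gap: 0.0457
finger_force: 12.1
time: 4.73
tool_pos: [0.6056, 0.2927, 0.0148]
eef_rot: [-3.13, -0.008, 0.016]
wrist_force: [-0.5, 8.3, 12.8]
finger_gap: 0.0345
finger_force: 35.3
time: 5.15
tool_pos: [0.6057, 0.2927, 0.015]
eef_rot: [-3.13, -0.008, 0.016]
wrist_force: [0.4, 8.8, 13.9]
finger_gap: 0.034
finger_force: 49.4
```

View pics/w2.png

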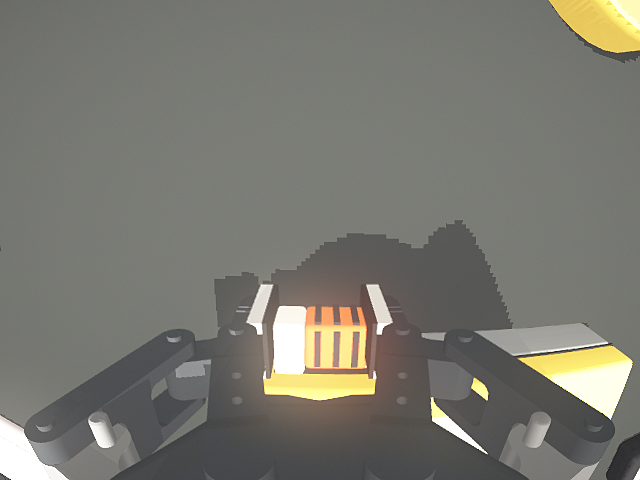

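Grip and stop now touch between the pads (orange meets white at column 305), with the gap at about 34–36 mm, so the lock is home. Opening and lifting off.

```bash

python3 -m crank '[{"translation":[0,0,0],"twist":[0,0,0]},{"translation":[0,0,0],"twist":[0,0,0]},{"translation":[0,0,0],"twist":[0,0,0]},{"translation":[0,0,0],"twist":[0,0,0]},{"translation":[0,0,0],"twist":[0,0,0]}]' 60
python3 -m crank '[{"translation":[2,0,5],"twist":[0,0,0]},{"translation":[0,0,15],"twist":[0,0,0]},{"translation":[0,0,30],"twist":[0,0,0]},{"translation":[0,0,30],"twist":[0,0,0]},{"translation":[0,0,30],"twist":[0,0,0]}]' 85
python3 -m crank '[{"translation":[0,0,30],"twist":[0,0,0]},{"translation":[0,0,0],"twist":[0,0,0]},{"translation":[0,0,0],"twist":[0,0,0]}]'
python3 - <<'E'
from w import *
import m
d=grab('wrist','w3');a=grab('top','t3');b=grab('side','s3')
m.lids(a,{'case':(160,225,278,290),'col':(420,252,540,315)});m.lids(b,{'case':(245,168,330,240)})
E
```

```text
time: 5.67
tool_pos: [0.6027, 0.2841, 0.0107]
eef_rot: [3.14, 0.001, 0.013]
wrist_force: [0.3, 0.5, 0.1]
finger_gap: 0.0602
finger_force: 0.0
time: 6.08
tool_pos: [0.6052, 0.2848, 0.1236]
eef_rot: [3.142, -0.0, 0.013]
wrist_force: [0.2, 0.7, 0.1]
finger_gap: 0.0848
finger_force: 0.0
time: 6.33
tool_pos: [0.6068, 0.2856, 0.155]
eef_rot: [-3.139, -0.006, 0.013]
wrist_force: [0.1, -0.7, -0.9]
finger_gap: 0.0851
finger_force: 0.0
case ztop 0.0494 (array([553.3, 229.2]), array([ 63.7, 179.1]), -0.16)
  orange 96 [0.589 0.272 0.028] [0.606 0.296 0.043] [0.597 0.282 0.039]
  white 59 [0.588 0.297 0.034] [0.606 0.309 0.043]
col ztop 0.0999 (array([ 491.7, -268.8]), array([ 63.6, 180.4]), 5.07)
  orange 47 [ 0.521 -0.25  -0.001] [ 0.541 -0.198  0.092] [ 0.532 -0.212  0.09 ]
  white 113 [ 0.518 -0.251  0.036] [ 0.539 -0.187  0.093]
case ztop 0.047 (array([551. , 229.6]), array([ 64.7, 182.2]), 0.1)
  orange 41 [0.591 0.272 0.022] [0.607 0.291 0.039] [0.6   0.276 0.037]
  white 13 [0.589 0.297 0.035] [0.603 0.31  0.038]
```

View pics/w3.png

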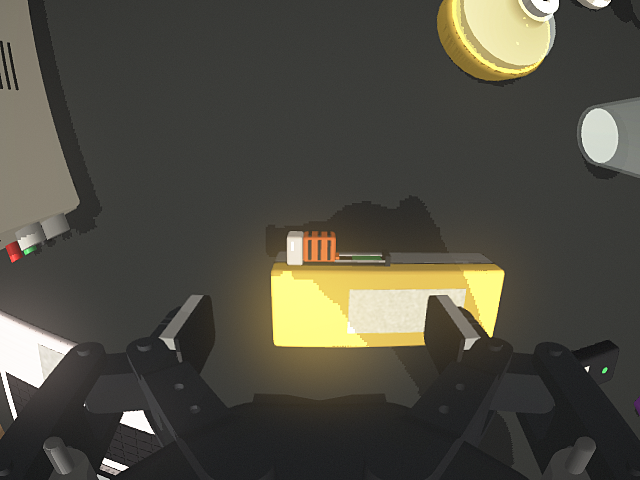

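The wrist view shows white stop and orange grip touching (303,247) with no red strip. The case is now at about (553, 229.5), yaw ~0°. Next I turn a quarter and move over the plain part of its side.

```bash

python3 -m crank '[{"translation":[-3.6,-4.5,0],"twist":[0,0,0.99]},{"translation":[-3.6,-4.5,0],"twist":[0,0,0.99]},{"translation":[-3.6,-4.5,0],"twist":[0,0,0.99]},{"translation":[-3.6,-4.5,0],"twist":[0,0,0.99]},{"translation":[-3.6,-4.5,0],"twist":[0,0,0.99]}]'
python3 -m crank '[{"translation":[-3.6,-4.5,0],"twist":[0,0,0.99]},{"translation":[-3.6,-4.5,0],"twist":[0,0,0.99]},{"translation":[-3.6,-4.5,0],"twist":[0,0,0.99]},{"translation":[-3.6,-4.5,0],"twist":[0,0,0.99]},{"translation":[-3.6,-4.5,0],"twist":[0,0,0.99]}]'
python3 -m crank '[{"translation":[-3.6,-4.5,0],"twist":[0,0,0.99]},{"translation":[-3.6,-4.5,0],"twist":[0,0,0.99]},{"translation":[-3.6,-4.5,0],"twist":[0,0,0.99]},{"translation":[-3.6,-4.5,0],"twist":[0,0,0.99]},{"translation":[-3.6,-4.5,0],"twist":[0,0,0.99]}]'
python3 -m crank '[{"translation":[0,0,0],"twist":[0,0,0]},{"translation":[0,0,0],"twist":[0,0,0]},{"translation":[0,0,0],"twist":[0,0,0]}]'
```

```text
time: 6.9
tool_pos: [0.5859, 0.2618, 0.1499]
eef_rot: [-3.141, 0.003, 0.537]
wrist_force: [0.2, -0.4, 0.4]
finger_gap: 0.0853
finger_force: 0.0
time: 7.32
tool_pos: [0.568, 0.2393, 0.15]
eef_rot: [-3.14, 0.002, 1.056]
wrist_force: [0.5, -0.1, -0.6]
finger_gap: 0.0849
finger_force: 0.0
time: 7.73
tool_pos: [0.5501, 0.2167, 0.15]
eef_rot: [-3.139, 0.001, 1.574]
wrist_force: [-0.3, -0.2, 0.8]
finger_gap: 0.0852
finger_force: 0.0
time: 7.98
tool_pos: [0.551, 0.2177, 0.1508]
eef_rot: [-3.141, -0.0, 1.566]
wrist_force: [-0.0, 0.6, 0.9]
finger_gap: 0.0849
finger_force: 0.0
```

```bash

python3 -m crank '[{"translation":[1,0,-30],"twist":[0,0,0]},{"translation":[0.5,0,-30],"twist":[0,0,0]},{"translation":[0.5,0,-20],"twist":[0,0,0]},{"translation":[0,0,-20],"twist":[0,0,0]},{"translation":[0,0,-10],"twist":[0,0,0]}]'
python3 -m crank '[{"translation":[0,0,-10],"twist":[0,0,0]},{"translation":[0,0,-10],"twist":[0,0,0]},{"translation":[0,0,-9],"twist":[0,0,0]},{"translation":[0,0,0],"twist":[0,0,0]},{"translation":[0,0,0],"twist":[0,0,0]}]'
python3 -m crank '[{"translation":[0,0,0],"twist":[0,0,0]},{"translation":[0,0,0],"twist":[0,0,0]},{"translation":[0,0,0],"twist":[0,0,0]},{"translation":[0,0,0],"twist":[0,0,0]},{"translation":[0,0,0],"twist":[0,0,0]}]' 55 20
python3 -m crank '[{"translation":[0,0,0],"twist":[0,0,0]},{"translation":[0,0,0],"twist":[0,0,0]},{"translation":[0,0,0],"twist":[0,0,0]},{"translation":[0,0,0],"twist":[0,0,0]},{"translation":[0,0,0],"twist":[0,0,0]}]' 50 60
python3 - <<'E'
from w import *
import m
a=grab('top','t4')
m.lids(a,{'case':(160,225,278,290)})
E
```

```text
time: 8.4
tool_pos: [0.5519, 0.2173, 0.0388]
eef_rot: [-3.139, 0.002, 1.568]
wrist_force: [-0.3, 0.1, -0.1]
finger_gap: 0.0853
finger_force: 0.0
time: 8.82
tool_pos: [0.5531, 0.2175, 0.0123]
eef_rot: [3.141, 0.0, 1.569]
wrist_force: [0.2, 0.9, -0.0]
finger_gap: 0.085
finger_force: 0.0
time: 9.23
tool_pos: [0.5534, 0.2177, 0.0131]
eef_rot: [3.141, -0.0, 1.569]
wrist_force: [-1.2, -0.9, 5.4]
finger_gap: 0.0639
finger_force: 24.6
time: 9.65
tool_pos: [0.5534, 0.2177, 0.0134]
eef_rot: [3.14, -0.0, 1.569]
wrist_force: [-2.1, -0.0, 7.2]
finger_gap: 0.0634
finger_force: 67.0Traceback (most recent call last):
  File "<stdin>", line 4, in <module>
  File "m.py", line 12, in lids
    z=P[y][:,2]; zt=np.percentile(z,80)
                    ~~~~~~~~~~~~~^^^^^^
    return _quantile_unchecked(
        a, q, axis, out, overwrite_input, method, keepdims, weights)
    return _ureduce(a,
                    func=_quantile_ureduce_func,
    ...<5 lines>...
                    overwrite_input=overwrite_input,
                    method=method)
    r = func(a, **kwargs)
    result = _quantile(arr,
                       quantiles=q,
    ...<2 lines>...
                       out=out,
                       weights=wgt)
    slices_having_nans = np.isnan(arr[-1, ...])
                                  ~~~^^^^^^^^^
IndexError: index -1 is out of bounds for axis 0 with size 0
```

```bash

python3 -m crank '[{"translation":[0,0,4],"twist":[0,0,0]},{"translation":[0,0,8],"twist":[0,0,0]},{"translation":[0,0,12],"twist":[0,0,0]},{"translation":[0,0,16],"twist":[0,0,0]},{"translation":[0,0,20],"twist":[0,0,0]}]'
python3 -m crank '[{"translation":[0,0,20],"twist":[0,0,0]},{"translation":[0,0,20],"twist":[0,0,0]},{"translation":[0,0,20],"twist":[0,0,0]},{"translation":[0,0,16],"twist":[0,0,0]},{"translation":[0,0,8],"twist":[0,0,0]}]'
python3 -m crank '[{"translation":[0,-5,0],"twist":[0,0,0]},{"translation":[-1,-10,0],"twist":[0,0,0]},{"translation":[-2,-15,0],"twist":[0,0,0.05]},{"translation":[-2,-20,0],"twist":[0,0,0.05]},{"translation":[-3,-25,0],"twist":[0,0,0.05]}]'
python3 -m crank '[{"translation":[-3,-25,0],"twist":[0,0,0.05]},{"translation":[-3,-25,0],"twist":[0,0,0.05]},{"translation":[-3,-25,0],"twist":[0,0,0.05]},{"translation":[-3,-25,0],"twist":[0,0,0.05]},{"translation":[-3,-25,0],"twist":[0,0,0.05]}]'
python3 -m crank '[{"translation":[-3,-25,0],"twist":[0,0,0.05]},{"translation":[-3,-25,0],"twist":[0,0,0.05]},{"translation":[-3,-25,0],"twist":[0,0,0.05]},{"translation":[-3,-25,0],"twist":[0,0,0.05]},{"translation":[-3,-25,0],"twist":[0,0,0.05]}]'
python3 -m crank '[{"translation":[-3,-25,0],"twist":[0,0,0.05]},{"translation":[-3,-25,0],"twist":[0,0,0.05]},{"translation":[-3,-20,0],"twist":[0,0,0.05]},{"translation":[-3,-15,0],"twist":[0,0,0]},{"translation":[-3,-10,0],"twist":[0,0,0]}]'
python3 -m crank '[{"translation":[0,0,0],"twist":[0,0,0]},{"translation":[0,0,0],"twist":[0,0,0]},{"translation":[0,0,0],"twist":[0,0,0]}]'
```

```text
time: 10.12
tool_pos: [0.5522, 0.2169, 0.0726]
eef_rot: [-3.14, 0.001, 1.569]
wrist_force: [0.3, -0.1, -3.7]
finger_gap: 0.0634
finger_force: 66.8
time: 10.53
tool_pos: [0.5538, 0.2179, 0.1592]
eef_rot: [3.138, -0.002, 1.569]
wrist_force: [0.5, 0.2, -4.7]
finger_gap: 0.0632
finger_force: 66.9
time: 10.95
tool_pos: [0.5438, 0.1418, 0.155]
eef_rot: [-3.139, 0.0, 1.586]
wrist_force: [-0.1, -0.6, -3.4]
finger_gap: 0.0628
finger_force: 66.8
time: 11.37
tool_pos: [0.5282, 0.0147, 0.1549]
eef_rot: [-3.138, 0.001, 1.61]
wrist_force: [0.5, -0.2, -4.3]
finger_gap: 0.0634
finger_force: 66.8
time: 11.78
tool_pos: [0.5129, -0.11, 0.155]
eef_rot: [-3.138, 0.0, 1.636]
wrist_force: [0.2, -0.2, -4.1]
finger_gap: 0.0636
finger_force: 66.8
time: 12.2
tool_pos: [0.4975, -0.2059, 0.1548]
eef_rot: [-3.138, 0.001, 1.649]
wrist_force: [-0.1, 0.3, -4.0]
finger_gap: 0.0634
finger_force: 66.8
time: 12.45
tool_pos: [0.5001, -0.2009, 0.1561]
eef_rot: [3.141, -0.002, 1.654]
wrist_force: [0.9, 1.0, -4.9]
finger_gap: 0.0634
finger_force: 66.8
```

```bash

python3 -m crank '[{"translation":[-1.5,-12,0],"twist":[0,0,0.02]},{"translation":[-1.5,-20,0],"twist":[0,0,0.02]},{"translation":[-1.5,-20,0],"twist":[0,0,0.02]},{"translation":[-1.5,-18,0],"twist":[0,0,0]},{"translation":[-1.5,-9.5,0],"twist":[0,0,0]}]'
python3 -m crank '[{"translation":[0,0,-8],"twist":[0,0,0]},{"translation":[0,0,-8],"twist":[0,0,0]},{"translation":[0,0,0],"twist":[0,0,0]},{"translation":[0,0,0],"twist":[0,0,0]},{"translation":[0,0,0],"twist":[0,0,0]}]'
python3 - <<'E'
from h import *
b=grab('side','s5');t=grab('top','t5');w=grab('wrist','w5')
cv2.imwrite('pics/c5.png',np.hstack([cv2.resize(b['color'][210:480,300:520],None,fx=1.8,fy=1.8),cv2.resize(t['color'][170:440,400:620],None,fx=1.8,fy=1.8)])[:,:,::-1])
E
```

```text
time: 12.87
tool_pos: [0.4926, -0.2833, 0.1562]
eef_rot: [-3.142, 0.001, 1.658]
wrist_force: [0.9, 0.2, -4.9]
finger_gap: 0.0632
finger_force: 66.8
time: 13.28
tool_pos: [0.493, -0.2803, 0.1402]
eef_rot: [3.142, -0.001, 1.661]
wrist_force: [0.1, 0.4, -4.8]
finger_gap: 0.0632
finger_force: 67.0
```

View pics/c5.png

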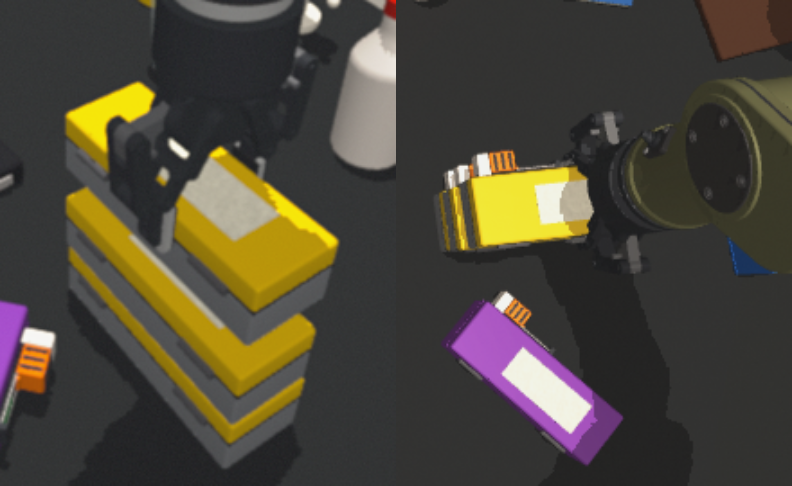

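The held case hangs level and parallel above the column, with its lock on the same side. Checking its offset in the column frame.

```bash
cat > chk.py <<'E'
from h import *
import sys
c=np.array([.4915,-.2688]); t=np.radians(5.15); R=np.array([[np.cos(t),-np.sin(t)],[np.sin(t),np.cos(t)]])
def ext(tag,z0,z1,box):
    d=np.load(tag+'.npz'); P=pts(d); h=cv2.cvtColor(d['color'],cv2.COLOR_RGB2HSV).astype(int)
    u0,v0,u1,v1=box; m=np.zeros((480,640),bool); m[v0:v1,u0:u1]=1
    m&=(abs(h[...,0]-27)<7)&(h[...,1]>150)&(P[...,2]>z0)&(P[...,2]<z1)&(d['range_z']>0)
    m=cv2.morphologyEx(m.astype(np.uint8),cv2.MORPH_OPEN,np.ones((3,3)))>0
    q=P[m]; l=(q[:,:2]-c)@R*1000; print(tag,'z',q[:,2].mean().round(4),'ext',l.min(0).round(1),l.max(0).round(1))
    for a in range(-85,90,20):
        s=l[abs(l[:,1]-a)<10]
        if len(s)>30: print('  y',a,'x',s[:,0].min().round(1),s[:,0].max().round(1),'z',q[abs(l[:,1]-a)<10,2].mean().round(4))
for a in sys.argv[1:]:
    tag,z=a.split(':'); z=float(z); ext(tag,z-.008,z+.006,(410,210,600,330) if tag[0]=='t' else (320,200,520,470))
E
python3 chk.py t5:.176 s5:.175 t3:.1 s3:.098
```

```text
t5 z 0.1767 ext [-31.6 -13.2] [32.7 90.9]
  y -5 x -31.3 32.7 z 0.1769
  y 15 x -31.4 32.7 z 0.1768
  y 35 x -31.4 32.6 z 0.1768
  y 55 x -31.4 32.4 z 0.177
  y 75 x -31.6 32.4 z 0.1767
s5 z 0.1738 ext [-32.8 -88.8] [33.2 91.6]
  y -85 x -32.4 31.8 z 0.1733
  y -65 x -32.4 31.8 z 0.1741
  y -45 x -32.3 32.0 z 0.1736
  y -25 x -32.5 33.2 z 0.1739
  y -5 x -24.4 32.5 z 0.1742
  y 55 x -32.8 16.8 z 0.1732
  y 75 x -32.7 30.8 z 0.1741
t3 z 0.0998 ext [-31.8 -90.4] [32.3 90.2]
  y -85 x -31.8 31.9 z 0.0998
  y -65 x -31.7 31.9 z 0.1
  y -45 x -31.8 32.2 z 0.0999
  y -25 x -31.8 31.9 z 0.0998
  y -5 x -31.7 32.1 z 0.0997
  y 15 x -31.8 32.0 z 0.0996
  y 35 x -31.8 32.0 z 0.0999
  y 55 x -31.8 32.3 z 0.0999
  y 75 x -31.8 31.6 z 0.0999
s3 z 0.0971 ext [-33.8 -89.9] [32.1 90. ]
  y -85 x -33.0 31.3 z 0.0967
  y -65 x -33.1 31.8 z 0.0973
  y -45 x -33.2 31.2 z 0.097
  y -25 x -33.3 30.7 z 0.097
  y -5 x -33.3 30.5 z 0.097
  y 15 x -33.3 31.5 z 0.0969
  y 35 x -33.8 32.1 z 0.0971
  y 55 x -33.0 31.3 z 0.0973
  y 75 x -33.6 30.8 z 0.0973
```

```bash

python3 -m crank '[{"translation":[-0.5,-0.8,-6],"twist":[0,0,0]},{"translation":[0,0,-6],"twist":[0,0,0]},{"translation":[0,0,-5],"twist":[0,0,0]},{"translation":[0,0,-3],"twist":[0,0,0]},{"translation":[0,0,0],"twist":[0,0,0]}]'
python3 -m crank '[{"translation":[0,0,-1],"twist":[0,0,0]},{"translation":[0,0,-1],"twist":[0,0,0]},{"translation":[0,0,-1],"twist":[0,0,0]},{"translation":[0,0,0],"twist":[0,0,0]},{"translation":[0,0,0],"twist":[0,0,0]}]'
python3 -m crank '[{"translation":[0,0,-0.5],"twist":[0,0,0]},{"translation":[0,0,-0.5],"twist":[0,0,0]},{"translation":[0,0,-0.5],"twist":[0,0,0]},{"translation":[0,0,0],"twist":[0,0,0]},{"translation":[0,0,0],"twist":[0,0,0]}]'
python3 -m crank '[{"translation":[0,0,-0.5],"twist":[0,0,0]},{"translation":[0,0,-0.5],"twist":[0,0,0]},{"translation":[0,0,0],"twist":[0,0,0]},{"translation":[0,0,0],"twist":[0,0,0]}]'
```

```text
time: 13.85
tool_pos: [0.4913, -0.2826, 0.1192]
eef_rot: [-3.14, -0.001, 1.659]
wrist_force: [-0.3, -0.7, -4.9]
finger_gap: 0.0635
finger_force: 67.2
time: 14.27
tool_pos: [0.4921, -0.2828, 0.1174]
eef_rot: [3.141, 0.0, 1.659]
wrist_force: [0.3, -0.1, -5.2]
finger_gap: 0.0633
finger_force: 67.2
time: 14.68
tool_pos: [0.492, -0.2828, 0.1158]
eef_rot: [3.142, -0.0, 1.659]
wrist_force: [-0.3, 0.3, -3.8]
finger_gap: 0.0631
finger_force: 67.2
time: 15.02
tool_pos: [0.492, -0.2828, 0.1148]
eef_rot: [-3.142, -0.0, 1.659]
wrist_force: [-0.3, 0.2, -4.3]
finger_gap: 0.0634
finger_force: 67.2
```

```bash
python3 - <<'E'
from h import *
grab('side','s6');grab('top','t6')
E
python3 chk.py t6:.1525 s6:.150
```

```text
t6 z 0.1512 ext [-32.5 -14.9] [31.6 88.6]
  y -5 x -32.3 31.2 z 0.1514
  y 15 x -32.4 31.6 z 0.1512
  y 35 x -32.5 31.4 z 0.1512
  y 55 x -32.4 31.5 z 0.1513
  y 75 x -32.1 30.7 z 0.1513
s6 z 0.1484 ext [-34.1 -91.2] [31.6 89.4]
  y -85 x -33.6 30.6 z 0.1481
  y -65 x -33.6 31.3 z 0.1487
  y -45 x -34.1 31.0 z 0.1484
  y -25 x -33.9 31.6 z 0.1486
  y -5 x 17.0 31.0 z 0.1488
  y 55 x -33.6 22.0 z 0.1483
  y 75 x -33.7 29.8 z 0.1486
```

```bash

python3 -m crank '[{"translation":[0.4,1.3,0],"twist":[0,0,0]},{"translation":[0,0,0],"twist":[0,0,0]},{"translation":[0,0,-0.5],"twist":[0,0,0]},{"translation":[0,0,-0.3],"twist":[0,0,0]},{"translation":[0,0,0],"twist":[0,0,0]}]'
python3 -m crank '[{"translation":[0,0,-0.3],"twist":[0,0,0]},{"translation":[0,0,-0.3],"twist":[0,0,0]},{"translation":[0,0,0],"twist":[0,0,0]},{"translation":[0,0,0],"twist":[0,0,0]}]'
python3 -m crank '[{"translation":[0,0,-0.3],"twist":[0,0,0]},{"translation":[0,0,0],"twist":[0,0,0]},{"translation":[0,0,0],"twist":[0,0,0]}]'
python3 - <<'E'
from h import *
grab('side','s7');grab('top','t7')
E
python3 chk.py t7:.1505 s7:.148
```

```text
time: 15.53
tool_pos: [0.4924, -0.2815, 0.1139]
eef_rot: [-3.141, -0.0, 1.659]
wrist_force: [-0.2, -0.2, -4.1]
finger_gap: 0.0632
finger_force: 67.2
time: 15.87
tool_pos: [0.4924, -0.2816, 0.1134]
eef_rot: [3.141, 0.0, 1.659]
wrist_force: [-0.4, 0.1, -3.6]
finger_gap: 0.0631
finger_force: 67.4
time: 16.12
tool_pos: [0.4924, -0.2816, 0.1134]
eef_rot: [3.141, 0.0, 1.659]
wrist_force: [-1.2, -0.2, -0.1]
finger_gap: 0.0634
finger_force: 67.7
t7 z 0.1498 ext [-32.  -12.2] [32.1 90. ]
  y -5 x -31.7 31.7 z 0.1498
  y 15 x -32.0 32.0 z 0.1497
  y 35 x -32.0 32.1 z 0.1499
  y 55 x -31.9 31.8 z 0.15
  y 75 x -32.0 31.9 z 0.15
s7 z 0.147 ext [-33.5 -90.1] [32.3 91.9]
  y -85 x -33.1 31.3 z 0.1466
  y -65 x -33.1 31.4 z 0.1473
  y -45 x -33.0 31.0 z 0.1469
  y -25 x -33.1 32.1 z 0.147
  y -5 x -21.8 32.3 z 0.1475
  y 55 x -33.5 22.6 z 0.1468
  y 75 x -33.4 30.9 z 0.1473
```

Contact has been made (wrist force went to about 0) and the case is aligned. Releasing gently.

```bash

python3 -m crank '[{"translation":[0,0,0],"twist":[0,0,0]},{"translation":[0,0,0],"twist":[0,0,0]},{"translation":[0,0,0],"twist":[0,0,0]}]' 62 20
python3 -m crank '[{"translation":[0,0,0],"twist":[0,0,0]},{"translation":[0,0,0],"twist":[0,0,0]},{"translation":[0,0,0],"twist":[0,0,0]},{"translation":[0,0,0],"twist":[0,0,0]}]' 72
python3 -m crank '[{"translation":[0,0,0],"twist":[0,0,0]},{"translation":[0,0,0],"twist":[0,0,0]},{"translation":[0,0,0],"twist":[0,0,0]},{"translation":[0,0,5],"twist":[0,0,0]},{"translation":[0,0,10],"twist":[0,0,0]}]' 85
python3 -m crank '[{"translation":[0,0,20],"twist":[0,0,0]},{"translation":[0,0,25],"twist":[0,0,0]},{"translation":[0,0,30],"twist":[0,0,0]},{"translation":[0,0,30],"twist":[0,0,0]},{"translation":[0,0,30],"twist":[0,0,0]}]'
python3 -m crank '[{"translation":[-10,30,10],"twist":[0,0,0]},{"translation":[-10,30,0],"twist":[0,0,0]},{"translation":[-10,30,0],"twist":[0,0,0]},{"translation":[-10,30,0],"twist":[0,0,0]},{"translation":[-10,30,0],"twist":[0,0,0]}]'
python3 -m crank '[{"translation":[0,30,0],"twist":[0,0,0]},{"translation":[0,30,0],"twist":[0,0,0]},{"translation":[0,30,0],"twist":[0,0,0]},{"translation":[0,20,0],"twist":[0,0,0]},{"translation":[0,0,0],"twist":[0,0,0]}]'
python3 - <<'E'
from h import *
b=grab('side','s8');t=grab('top','t8')
cv2.imwrite('pics/c8.png',np.hstack([cv2.resize(b['color'],(400,300)),cv2.resize(t['color'],(400,300))])[:,:,::-1])
E
python3 chk.py t8:.15 s8:.148
```

```text
time: 16.47
tool_pos: [0.4925, -0.2816, 0.1134]
eef_rot: [3.141, 0.0, 1.659]
wrist_force: [-1.2, 0.2, 2.9]
finger_gap: 0.063
finger_force: 68.0
time: 16.8
tool_pos: [0.4928, -0.2814, 0.1131]
eef_rot: [3.141, -0.0, 1.659]
wrist_force: [0.3, 0.8, 0.2]
finger_gap: 0.0719
finger_force: 0.0
time: 17.22
tool_pos: [0.4916, -0.2812, 0.1277]
eef_rot: [-3.14, -0.001, 1.659]
wrist_force: [-0.5, -0.0, 0.2]
finger_gap: 0.0846
finger_force: 0.0
time: 17.63
tool_pos: [0.4923, -0.2812, 0.2655]
eef_rot: [3.141, -0.0, 1.659]
wrist_force: [0.2, -0.6, -0.2]
finger_gap: 0.085
finger_force: 0.0
time: 18.05
tool_pos: [0.4418, -0.1302, 0.2742]
eef_rot: [3.14, 0.001, 1.659]
wrist_force: [0.4, -0.7, 0.4]
finger_gap: 0.0849
finger_force: 0.0
time: 18.47
tool_pos: [0.4428, -0.0161, 0.2747]
eef_rot: [3.138, -0.002, 1.667]
wrist_force: [-0.1, 0.9, 0.2]
finger_gap: 0.0851
finger_force: 0.0
t8 z 0.1499 ext [-31.9 -90.2] [32.1 36.9]
  y -85 x -31.7 32.0 z 0.1499
  y -65 x -31.7 32.0 z 0.15
  y -45 x -31.6 32.1 z 0.1499
  y -25 x -31.1 31.8 z 0.15
  y -5 x -31.9 31.8 z 0.1497
  y 15 x -31.6 31.9 z 0.1497
  y 35 x 18.7 31.9 z 0.1498
s8 z 0.147 ext [-33.8 -90. ] [32.3 90.9]
  y -85 x -33.0 32.3 z 0.1466
  y -65 x -32.9 31.2 z 0.1473
  y -45 x -32.8 31.0 z 0.1469
  y -25 x -33.0 31.6 z 0.1468
  y -5 x -33.2 31.0 z 0.1469
  y 15 x -33.7 31.5 z 0.1468
  y 35 x -33.8 30.8 z 0.1472
  y 55 x -33.1 30.4 z 0.1473
  y 75 x -33.2 30.8 z 0.1472
```

View pics/c8.png

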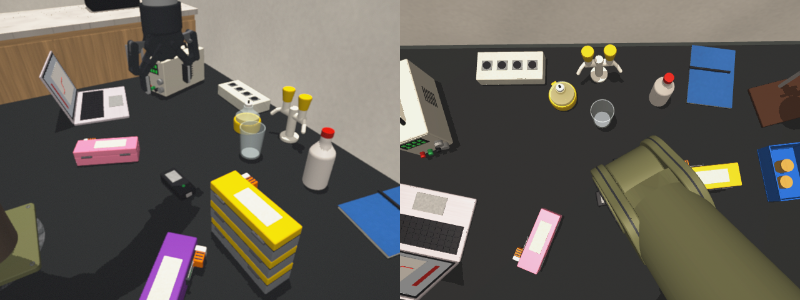

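The three-case column stands square (left panel, about (255,225)), with its lock on the matching side and nothing else disturbed.

```bash
python3 -c "
from workcell import order; print(order.finish_job())"
```

```text
the job is handed in; nothing more can be done
None
```

The case is locked, set squarely on the column with its lock on the same side as the others, and released; the job was handed in at about 18.5 s on the robot's clock, and no verdict came back.

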